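Swap the setting master for a viscometer bob in the V gauge and hold it seated

ROBOT

A 7-joint arm with a two-finger parallel gripper is mounted at the origin on a cart in front of the work surface, level with it; the furniture and walls round the work are solid. World frame = base frame: x ahead of the robot, y to its left, z up, the work surface at z = 0. Lengths are in m, angles in rad, forces in N, time in s.
With the tool pointing down it reaches from about 0.425 to 0.875 m from the base axis. Payload 9.9 kg.
Tool frame: the origin (TCP) lies on the centre line of the jaws, within the pads' length; the fingertips stand 25 mm ahead of it and the grasp point (between the pads) lies 6 mm ahead of it; z points along the fingers, y is the line along which they close (so a half turn about z gives the same grasp; the last joint's range is limited). The gripper opens to 85 mm and grips with 20 to 120 N. Pads are 22 mm wide; open, the fingers measure 114 mm over their backs; the gripper's body (76 mm by 85 mm) begins 54 mm behind the grasp point. The pads swing forward as they close: fully open they stand 13 mm farther back than shut.
Start: joints at [1.203, 0.576, 0.025, 1.437, -0.015, 1.129, -0.057], TCP at [0.189, -0.648, 0.256] pointing down, gripper open.
Joint ranges: [-2.76, 2.76], [-0.34, 2.15], [-1.52, 1.57], [0.19, 2.46], [-1.09, 4.23], [0.17, 1.99], [-2.82, 2.82]. Speed limits (rad/s): [2.22, 2.22, 3.01, 3.01, 3.14, 3.14, 3.14].

INTERFACE

Orientations are given as a unit quaternion [w, x, y, z].
In Python, from plant import sensors, imaging, hand_in gives the robot as it stands.
- The arm moves only by the tool jog_arm, never from a script. Its argument "targets" is a list of rows, each a list of 7 numbers: the shift along the tool's x, y, z in units of 30 mm (1.0 is 30 mm), then the turn, a rotation vector about the tool's x, y, z in units of 6 degrees (1.0 is 6 degrees), then the finger opening in mm, from 0 to 85.4. A call has 1 to 20 rows; each row shifts and turns the commanded pose from where the row before left it, along the tool's axes as they then stand; what a row does not reach is not made up. A row lasts 1/12 s, in which the tool goes at most 41.7 mm and 7.16 degrees, less where a joint would pass 70% of its speed; a pose out of reach is approached as far as the arm can. A call is refused whole if a number of a shift passes 1 or a number of a turn 1, either way. A call with a gripper value outside its range is refused whole. The fingers move at their own pace and stop on an object; "squeeze" is the grip in N (left out, the last holds). Time passes only in rows, so rows that do not move let the fingers close. It gives the time, the measured TCP pose, the force, the opening and the grip force at its end, in the units of the state.
- sensors.read_state(): the state, without advancing time (a new reading comes with each control period).
- imaging.snapshot(name): name is "side" or "top" or "wrist"; returns a dict with "frame" (420x560x3 uint8, red, green, blue), "fx", "fy", "cx", "cy" (pixels), "k1" (the pictures are not rectified: a ray, as slopes to the right and down, at radius r is drawn at 1 + k1 r^2 times it, then the intrinsics apply), "rvec" (rotation vector, rad) and "tvec" (3), from world to camera coordinates, as OpenCV has them; the wrist camera has in their place "T_tool_cam" (4x4, takes a point from camera to tool coordinates, whose origin is the TCP and whose axes are the flange's). Camera axes: x right, y down, z forward; pixel columns grow to the right and rows downward; lengths in m; the calibration is good to about 2 mm. A picture is of the moment at which its call begins: read the wrist's pose just before it. There is no depth.
- hand_in(): hands the job in; it is judged then, once.
The state is a dict: "t": time; "joints": joint angles; "qd": joint speeds; "joint_efforts": joint torques, N m; "tcp_pos": TCP position; "tcp_rot": TCP orientation; "wrist_force": force on the tool from outside, world axes, zero at the start; "wrist_torque": the same for the moment, N m; "gripper_width": finger opening in m; "gripper_force": force on a finger pad.
Only numpy, scipy, OpenCV 4.12 (cv2) and the standard library are available. Lean on these libraries where they do the work, as an engineer would, in place of code of your own. Each camera call takes 0.05 s, during which the arm holds its last target. There are 200 camera calls.

TASK

The small V gauge has just been zeroed on its setting master (the plain short cylinder), which still lies in the V: take the master out and lay it back in its empty place in the black storage rest. Then lay the measuring bob (the cylinder with the stem) from the rest into the V, with the flat end of its barrel right up against the end stop, and press it down gently but firmly (10 N or so) so that it bears on both flanks of the V. Finish while still pressing it there, so that the diameter can be read on the dial, and leave the other things on the bench as they are.

Things in the scene. Friction and masses are not known exactly. Their poses are not given: they have to be found in the camera images.
- gauge: V gauge, fixed to the bench: steel base plate 100 (x) x 120 (y) x 12 mm, on it a grey column 37 (x) x 64 (y) mm with a steel 90-degree V on top running along the gauge's y axis, 84 mm above the bench at its upper edges, 67 mm at its bottom; round dial with needle on the -x face, below 64 mm. Origin: centre of the underside, z up; yaw varies
- vee_near: the V block's half on the gauge's -x side (one flank, 45 degrees); origin same as the gauge's. The V runs from y = -32 to +32 mm, interrupted from -7 to +7 mm. The whole block is 37 mm wide, narrower than the 40 mm parts, so fingers can reach down on both sides of a part lying in it
- vee_far: the V block's half on the gauge's +x side (the other flank, 45 degrees); origin same as the gauge's
- stop (a point): middle of the face of the end stop's round button (11 mm), at the gauge's y = +30 mm, 95.3 mm above the bench; its bracket stands at the +y end of the V (y = 32 to 38 mm, 24 mm wide, top at 104 mm)
- seat (a point): point on the gauge, 95.3 mm above the bench: where the middle of the bob's barrel (on its axis) is when it lies on both flanks with its end against the stop button
- plunger (a joint): the gauge's feeler, a ball-ended spring pin that comes up in the middle of the V (m): -0.004 when the V is empty, 0 when a 40 mm cylinder is seated on both flanks; its spring pushes up with only about 1.4 N, less than the bob's weight. It drives the needle
- rest: black storage rest, fixed to the bench: foot 46 (x) x 216 (y) x 8 mm, on it a bar 32 mm wide with a shallow 120-degree groove along y, upper edges 17.5 mm above the bench. Origin: centre of the underside, z up; yaw varies. Two places in line: the bob's (y = -33 to +33 mm) and the master's (y = +38 to +100 mm), walls 24 mm high at y = 33 to 38 and 100 to 105 mm
- master_place (a point): on the rest: where the middle of the master is (on its axis, 33.1 mm above the bench) when it lies in its place in the groove; the place is 62 mm long, the master 50 mm
- bob: viscometer bob, steel, about 0.3 kg, at first in its place in the rest: barrel 40 mm diameter x 60 mm, on one end a 9 mm stem 40 mm long with a 15 mm coupling 14 mm long. Origin: middle of the barrel on its axis. y is the axis: stem towards -y, flat end at y = +30 mm; x and z turn as it rolls. It points the same way in rest and V (flat end to their +y)
- master: setting master, steel, about 0.42 kg, a plain cylinder 40 mm diameter x 50 mm long with a small bore, lying at first in the V. Origin in its middle on the axis; y is the axis; x and z turn as it rolls
- dropper_bottle: small dropper bottle 32 x 33 x 54 mm, origin under its centre; bystander
- screwdriver: screwdriver 181 mm long with a thick handle, lying down, origin under its middle; bystander
- jar_lid: shallow white jar lid 85 mm across, 12 mm high, origin under its centre; bystander
Mind the look-alikes: they are no part of the job. Leave any green look-alike of the gauge alone.

How it is judged:
By the outcome, as a careful person would: the job done as asked, in the order asked, and still so for the second after the job is handed in, while the arm keeps its last pose, push and grip.
It also fails if it takes over 58 s, if anything falls off the work surface, if the arm or the gripper's body presses on something with over 40 N, if the wrist force passes 120 N, or if a joint passes its speed limit or range.

## Working session

There is one attempt and no reset: what is moved stays moved. The work goes in short steps, Python scripts to look and compute and a tool call to move; the robot and the scene stay as the last step left them, time stands still between calls to the robot, and variables do not carry over. Pictures are saved under pics/ and viewed, at most 13 in all, crops included, and the job is handed in when it is done.

Besides the shell and the picture viewer there is one more tool, called in YAML: its name, and indented under it one key for each argument. jog_arm: Moves the arm, as the interface text tells. Its arguments: {"type":"object","properties":{"targets":{"type":"array","items":{"type":"array","items":{"type":"number"}}},"squeeze":{"type":"number"}},"required":["targets"]}

```bash
ls; mkdir -p pics; cat > h.py <<'E'
import numpy as np, cv2
from scipy.spatial.transform import Rotation as R
from plant import sensors, imaging, hand_in
def snap(n, save=None):
    s=sensors.read_state(); d=imaging.snapshot(n)
    if 'rvec' in d:
        Rw=cv2.Rodrigues(np.array(d['rvec'],float))[0]; t=np.array(d['tvec'],float).ravel()
        d['R']=Rw.T; d['c']=-Rw.T@t
    else:
        q=s['tcp_rot']; Rt=R.from_quat([q[1],q[2],q[3],q[0]]).as_matrix(); T=np.array(d['T_tool_cam'])
        d['R']=Rt@T[:3,:3]; d['c']=Rt@T[:3,3]+np.array(s['tcp_pos'])
    if save: cv2.imwrite('pics/'+save,d['frame'][:,:,::-1])
    return d
def K(d): return np.array([[d['fx'],0,d['cx']],[0,d['fy'],d['cy']],[0,0,1]],float)
def rays(d,uv):
    uv=np.array(uv,float).reshape(-1,1,2)
    n=cv2.undistortPoints(uv,K(d),np.array([d['k1'],0,0,0,0.])).reshape(-1,2)
    return np.c_[n,np.ones(len(n))]@d['R'].T
def onz(d,uv,z):
    r=rays(d,uv); return d['c']+r*((z-d['c'][2])/r[:,2])[:,None]
def proj(d,P):
    p=(np.atleast_2d(P)-d['c'])@d['R']; 
    return cv2.projectPoints(p.reshape(-1,1,3),np.zeros(3),np.zeros(3),K(d),np.array([d['k1'],0,0,0,0.]))[0].reshape(-1,2)
def tri(views):
    A=np.zeros((3,3));b=np.zeros(3)
    for d,uv in views:
        r=rays(d,[uv])[0]; r/=np.linalg.norm(r); M=np.eye(3)-np.outer(r,r); A+=M; b+=M@d['c']
    return np.linalg.solve(A,b)
E
python3 - <<'E'
from h import *
print(sensors.read_state())
for n in('top','side','wrist'):
    d=snap(n,n+'0.png'); print(n,d['c'],d['fx'],d['k1'],d['R'][:,2])
a=cv2.imread('pics/top0.png');b=cv2.imread('pics/side0.png')
E
```

```text
pics
{'t': 0.0, 'joints': array([ 1.20321   ,  0.57652243,  0.02485716,  1.43794266, -0.01498482,
        1.12899694, -0.05653911]), 'qd': array([-0.00060949,  0.00115865,  0.00011412,  0.00084209,  0.00050758,
       -0.00165008,  0.00075027]), 'joint_efforts': array([-7.41525146e-04, -7.65754580e+01,  2.24961385e+00, -2.85953236e+01,
        1.51823438e-02,  1.27407696e-02,  4.37099658e-06]), 'tcp_pos': array([ 0.18886986, -0.64759209,  0.25543721]), 'tcp_rot': array([-8.24397543e-04,  9.89950396e-01,  1.41412531e-01, -1.72816364e-04]), 'wrist_force': array([ 0.58354233, -0.47555797,  1.25011863]), 'wrist_torque': array([ 0.01263213, -0.02053052, -0.012179  ]), 'gripper_force': 0.0, 'gripper_width': 0.08513954870052043}
top [0.40271106 0.11057084 1.61434856] 385.0413702848442 -0.07920058800141434 [ 0.0720725  -0.00766081 -0.99736998]
side [-0.38209739  0.02355566  1.27343984] 480.96537499256465 0.04459899688382251 [ 0.61832121  0.06621385 -0.78313129]
wrist [ 0.25788813 -0.62727035  0.3740934 ] 302.64785132536656 -0.06355951384128194 [-0.27240095 -0.07841867 -0.95898292]
```

View pics/top0.png

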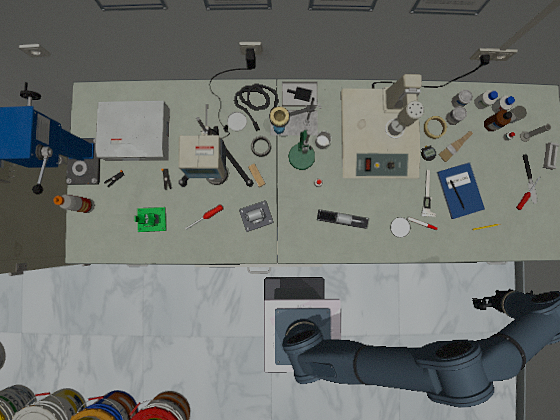

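View pics/side0.png

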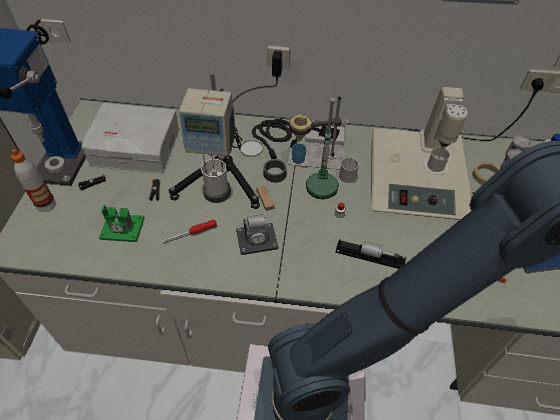

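Top: gauge at about (256,216), rest at (343,217); side: gauge (257,235), rest (370,253). The green look-alike is at (151,219) in top.

```bash
python3 - <<'E'
from h import *
d=snap('top');s=snap('side')
print(onz(d,[[256,216],[343,217],[151,219],[400,227],[318,183]],0.02)); print(onz(s,[[257,240],[370,253]],0.02))
a=cv2.resize(d['frame'][190:250,225:385],None,fx=5,fy=5,interpolation=2)
b=cv2.resize(s['frame'][205:280,230:420],None,fx=4.2,fy=4,interpolation=2)
b=cv2.resize(b,(800,300))
cv2.imwrite('pics/c1.png',np.vstack([a,b])[:,:,::-1])
E
```

```text
[[ 0.4961881   0.19129629  0.02      ]
 [ 0.49087723 -0.17040984  0.02      ]
 [ 0.48479548  0.62995257  0.02      ]
 [ 0.44809948 -0.41008501  0.02      ]
 [ 0.63360323 -0.06768044  0.02      ]]
[[ 0.48342676  0.18588903  0.02      ]
 [ 0.48104584 -0.17072161  0.02      ]]
```

View pics/c1.png

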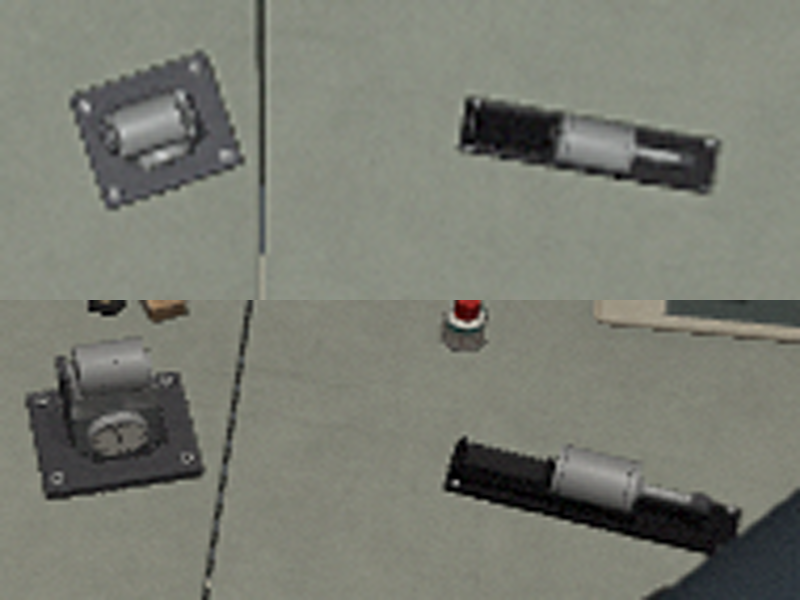

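Top crop: gauge's stop at its image-left end, yaw about +20°; rest runs (460,125)–(718,165), yaw about −10°, its bob with stem to the right, empty place left. I'll move above the rest for close views.

```bash
cat >> h.py <<'E'
def pose():
    s=sensors.read_state(); q=s['tcp_rot']; return R.from_quat([q[1],q[2],q[3],q[0]]).as_matrix(), np.array(s['tcp_pos'])
def tool(h):  # tool down, x heading h (deg)
    c,s=np.cos(np.radians(h)),np.sin(np.radians(h)); return np.array([[c,s,0],[s,-c,0],[0,0,-1.]])
def plan(p,h,n,frm=None):
    R0,p0=frm if frm else pose(); R1=tool(h)
    rv=R.from_matrix(R0.T@R1).as_rotvec()/n; D=R.from_rotvec(rv).as_matrix()
    S=sum(np.linalg.matrix_power(D,k) for k in range(n)); sh=np.linalg.solve(S,R0.T@(np.array(p)-p0))
    print(n,'x',np.round(sh/.03,3),np.round(np.degrees(rv)/6,3))
E
python3 -c "
from h import *
plan([.49,-.16,.2],80,20)"
```

```text
20 x [ 0.985 -0.206  0.093] [-0.    -0.    -0.531]
```

jog_arm:
  targets:
    - [0.985, -0.206, 0.093, 0, 0, -0.53, 85]
    - [0.985, -0.206, 0.093, 0, 0, -0.53, 85]
    - [0.985, -0.206, 0.093, 0, 0, -0.53, 85]
    - [0.985, -0.206, 0.093, 0, 0, -0.53, 85]
    - [0.985, -0.206, 0.093, 0, 0, -0.53, 85]
    - [0.985, -0.206, 0.093, 0, 0, -0.53, 85]
    - [0.985, -0.206, 0.093, 0, 0, -0.53, 85]
    - [0.985, -0.206, 0.093, 0, 0, -0.53, 85]
    - [0.985, -0.206, 0.093, 0, 0, -0.53, 85]
    - [0.985, -0.206, 0.093, 0, 0, -0.53, 85]
    - [0.985, -0.206, 0.093, 0, 0, -0.53, 85]
    - [0.985, -0.206, 0.093, 0, 0, -0.53, 85]
    - [0.985, -0.206, 0.093, 0, 0, -0.53, 85]
    - [0.985, -0.206, 0.093, 0, 0, -0.53, 85]
    - [0.985, -0.206, 0.093, 0, 0, -0.53, 85]
    - [0.985, -0.206, 0.093, 0, 0, -0.53, 85]
    - [0.985, -0.206, 0.093, 0, 0, -0.53, 85]
    - [0.985, -0.206, 0.093, 0, 0, -0.53, 85]
    - [0.985, -0.206, 0.093, 0, 0, -0.53, 85]
    - [0.985, -0.206, 0.093, 0, 0, -0.53, 85]

```text
t: 1.92
tcp_pos: [0.4907, -0.1589, 0.2004]
tcp_rot: [0.0, 0.766, 0.643, 0.0]
wrist_force: [1.2, -0.5, 0.1]
gripper_width: 0.0848
gripper_force: 0.0
```

```bash
cat >> h.py <<'E'
import pickle
def keep(d,f): pickle.dump(d,open(f,'wb'))
def load(f): return pickle.load(open(f,'rb'))
E
python3 -c "
from h import *
keep(snap('wrist','w1.png'),'w1.pkl'); plan([.4962,.1913,.24],110,14)"
```

```text
14 x [ 0.823  0.074 -0.093] [ 0.    -0.003 -0.35 ]
```

View pics/w1.png

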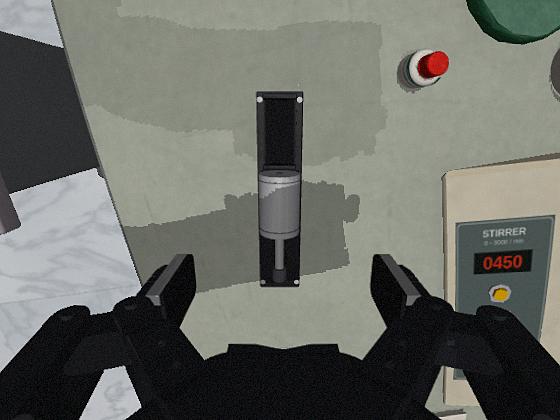

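Wrist view: rest foot (256,92)–(300,286), corner screws at (259,99),(300,98),(263,284),(296,284), bob barrel (258–301,172–238), empty place above it. On to the gauge.

jog_arm:
  targets:
    - [0.823, 0.074, -0.093, 0, 0, -0.35, 85]
    - [0.823, 0.074, -0.093, 0, 0, -0.35, 85]
    - [0.823, 0.074, -0.093, 0, 0, -0.35, 85]
    - [0.823, 0.074, -0.093, 0, 0, -0.35, 85]
    - [0.823, 0.074, -0.093, 0, 0, -0.35, 85]
    - [0.823, 0.074, -0.093, 0, 0, -0.35, 85]
    - [0.823, 0.074, -0.093, 0, 0, -0.35, 85]
    - [0.823, 0.074, -0.093, 0, 0, -0.35, 85]
    - [0.823, 0.074, -0.093, 0, 0, -0.35, 85]
    - [0.823, 0.074, -0.093, 0, 0, -0.35, 85]
    - [0.823, 0.074, -0.093, 0, 0, -0.35, 85]
    - [0.823, 0.074, -0.093, 0, 0, -0.35, 85]
    - [0.823, 0.074, -0.093, 0, 0, -0.35, 85]
    - [0.823, 0.074, -0.093, 0, 0, -0.35, 85]

```text
t: 3.13
tcp_pos: [0.5001, 0.1838, 0.2397]
tcp_rot: [0.0, 0.578, 0.816, 0.0]
wrist_force: [-0.0, 0.5, -0.5]
gripper_width: 0.0855
gripper_force: 0.0
```

```bash

python3 -c "
from h import *
keep(snap('wrist','w2.png'),'w2.pkl')"
```

```text
(no output)
```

View pics/w2.png

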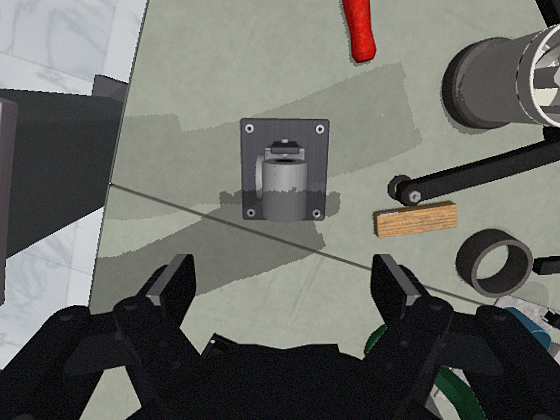

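Gauge plate spans (240,119)–(328,219), screws at (249,129),(320,129),(316,213),(251,213); bracket at (285,147), master (265–305,160–218) with dial at its left (260,175).

```bash
cat >> h.py <<'E'
def blobs(d,guess,win=6):
    g=cv2.cvtColor(d['frame'],cv2.COLOR_RGB2GRAY).astype(float); out=[]
    for u,v in guess:
        u,v=int(round(u)),int(round(v)); p=g[v-win:v+win+1,u-win:u+win+1]
        w=np.clip(p-(np.median(p)+0.5*(p.max()-np.median(p))),0,None)
        yy,xx=np.mgrid[v-win:v+win+1,u-win:u+win+1]; out.append([(w*xx).sum()/w.sum(),(w*yy).sum()/w.sum()])
    return np.array(out)
def show(P):  # P: 4 corners order (+y-x),( +y+x),(-y+x),(-y-x)
    c=P.mean(0); yv=(P[0]+P[1]-P[2]-P[3])/2; xv=(P[1]+P[2]-P[0]-P[3])/2
    print('centre',c.round(4),'yaw y',np.degrees(np.arctan2(-yv[0],yv[1])).round(2),'yaw x',np.degrees(np.arctan2(xv[1],xv[0])).round(2),'L',np.linalg.norm(yv).round(4),np.linalg.norm(xv).round(4))
E
python3 -c "
from h import *
a=load('w1.pkl'); b=load('w2.pkl')
p=blobs(a,[(259,99),(300,98),(296,284),(263,284)],4); q=blobs(b,[(249,129),(320,129),(316,213),(251,213)])
print(p.round(1).tolist(),q.round(1).tolist())
show(onz(a,p,.008)); show(onz(b,q,.012))
t=snap('top'); s=snap('side')
P=onz(a,p,.008);Q=onz(b,q,.012)
print(proj(t,P).round(1).tolist(),proj(s,P).round(1).tolist()); print(proj(t,Q).round(1).tolist(),proj(s,Q).round(1).tolist())
"
```

```text
[[259.5, 99.0], [299.0, 99.1], [295.9, 282.0], [262.2, 287.3]] [[249.4, 127.3], [319.3, 128.2], [317.4, 214.7], [250.4, 211.9]]
centre [ 0.484  -0.1735  0.008 ] yaw y -10.27 yaw x -4.97 L 0.2056 0.0392
centre [0.4989 0.192  0.012 ] yaw y 19.1 yaw x 17.63 L 0.1004 0.0794
[[318.4, 219.0], [319.9, 210.0], [367.1, 218.3], [367.3, 227.8]] [[336.9, 250.9], [339.6, 241.3], [402.9, 257.6], [403.4, 268.5]]
[[247.5, 228.3], [241.6, 210.6], [264.5, 202.3], [270.1, 220.8]] [[242.3, 249.9], [238.6, 230.2], [269.3, 224.9], [273.3, 245.0]]
```

```bash

python3 -c "
from h import *
plan([.498,.192,.175],109,4)"
```

```text
4 x [0.061 0.006 0.541] [ 0.002 -0.002  0.019]
```

jog_arm:
  targets:
    - [0.06, 0, 0.54, 0, 0, 0.02, 85]
    - [0.06, 0, 0.54, 0, 0, 0.02, 85]
    - [0.06, 0, 0.54, 0, 0, 0.02, 85]
    - [0.06, 0, 0.54, 0, 0, 0.02, 85]
    - [0, 0, 0, 0, 0, 0, 85]

```text
t: 3.7
tcp_pos: [0.4968, 0.1877, 0.1721]
tcp_rot: [-0.001, 0.583, 0.812, -0.002]
wrist_force: [-0.9, -0.7, -0.0]
gripper_width: 0.0851
gripper_force: 0.0
```

```bash

python3 -c "
from h import *
d=snap('wrist'); keep(d,'w3.pkl')
a=load('w1.pkl')
A=cv2.resize(d['frame'][40:340,180:400],None,fx=2,fy=2,interpolation=2)
B=cv2.resize(a['frame'][80:300,240:320],None,fx=2.727,fy=2.727,interpolation=2)[:600]
B=np.vstack([B,np.zeros((600-len(B),B.shape[1],3),np.uint8)])
cv2.imwrite('pics/c3.png',np.hstack([A,B])[:,:,::-1])
for n in('w2','w3'):
  hsv=cv2.cvtColor(load(n+'.pkl')['frame'],cv2.COLOR_RGB2LAB); print(n,[hsv[v,u].tolist() for u,v in([(245,205),(235,205),(320,160),(335,160),(335,200)])])
"
```

```text
w2 [[54, 126, 127], [124, 127, 132], [84, 129, 125], [153, 124, 135], [121, 124, 134]]
w3 [[39, 132, 124], [76, 128, 129], [86, 128, 125], [88, 131, 125], [85, 132, 123]]
```

View pics/c3.png

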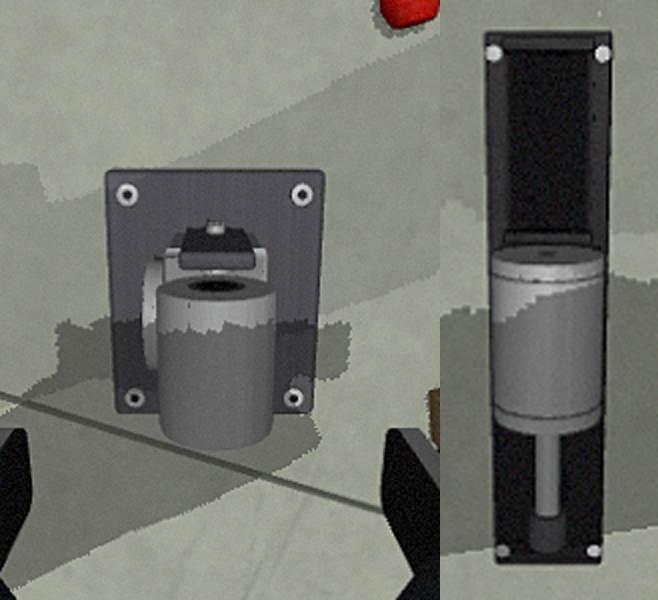

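Crop: gauge screws in w3 at (243.5,137),(331,137.5),(326.5,239),(247,239); master silhouette columns 258.5–318 over rows 185–257, bore centre (287.5,183); rest screws in w1 at (259.4,99.4),(299.8,99.8),(296.1,282.1),(262.7,282.1).

```bash
cat >> h.py <<'E'
def edge(d,l,rows,win=4,sgn=1):  # l:(u at rows[0],u at rows[-1]); subpixel column of strongest gradient (sgn + dark->bright)
    g=cv2.GaussianBlur(cv2.cvtColor(d['frame'],cv2.COLOR_RGB2GRAY),(3,3),0).astype(float); out=[]
    for v in rows:
        u0=np.interp(v,[rows[0],rows[-1]],l); us=np.arange(int(u0)-win,int(u0)+win+2)
        gr=np.clip(sgn*(g[v,us+1]-g[v,us-1]),0,None); k=np.argmax(gr); s=slice(max(k-1,0),k+2)
        out.append([(gr[s]*us[s]).sum()/gr[s].sum(),v])
    out=np.array(out); c=np.polyfit(out[:,1],out[:,0],1); r=out[:,0]-np.polyval(c,out[:,1]); o=out[abs(r)<1.5]
    c=np.polyfit(o[:,1],o[:,0],1); return np.c_[np.polyval(c,o[:,1]),o[:,1]][[0,-1]]
def axis(d,L,Rr,z,r=.02):  # two silhouette lines -> axis: two points on bisector plane at height z; plus height from apparent width
    def pl(e):
        a,b=rays(d,e); n=np.cross(a,b); return n/np.linalg.norm(n)
    n1,n2=pl(L),pl(Rr); n2=n2 if n1@n2>0 else -n2
    half=np.arccos(n1@n2)/2; nb=n1+n2; nb/=np.linalg.norm(nb); dirn=np.cross(n1,n2); dirn/=np.linalg.norm(dirn)
    w=np.cross(dirn,nb); w*=np.sign(-w[2]); dist=r/np.sin(half); P=d['c']+w*dist
    print('axis dir',dirn.round(4),'heading',np.degrees(np.arctan2(dirn[1],dirn[0])).round(2),'a point',P.round(4))
    return nb,P
E
python3 -c "
from h import *
a=load('w1.pkl'); b=load('w2.pkl'); c=load('w3.pkl')
p=blobs(a,[(259.4,99.4),(299.8,99.8),(296,282),(262.7,282)],3); print(p.round(1).tolist())
show(onz(a,p,.008))
q=np.array([(249.4,129),(320,129),(316.4,212.7),(251,212.7)]);r=np.array([(243.5,137),(331,137.5),(326.5,239),(247,239)])
show(onz(b,q,.012)); show(onz(c,r,.012))
show(np.array([tri([(b,u),(c,v)]) for u,v in zip(q,r)]))
rows=np.arange(210,252)
L=edge(c,(259,259.5),rows,sgn=1); Rr=edge(c,(318,317),rows,sgn=-1)
print(L,Rr); axis(c,L,Rr,.0953)
print('bore',onz(c,[(287.5,183)],.0953))
rows=np.arange(182,226); L=edge(a,(258.5,259),rows,sgn=1); Rr=edge(a,(301,300),rows,sgn=-1); print(L,Rr); axis(a,L,Rr,.03)
print('bobflat',onz(a,[((547-440)/2.727+240,254/2.727+80)],.033))
"
```

```text
[[259.7, 99.0], [298.8, 99.0], [295.8, 281.5], [262.6, 281.5]]
centre [ 0.4845 -0.1714  0.008 ] yaw y -10.19 yaw x -9.96 L 0.2015 0.0385
centre [0.499  0.1918 0.012 ] yaw y 18.71 yaw x 19.31 L 0.0983 0.0788
centre [0.4988 0.1915 0.012 ] yaw y 18.6 yaw x 18.57 L 0.0994 0.0792
centre [0.4978 0.1926 0.0133] yaw y 19.11 yaw x 20.02 L 0.0966 0.0795
[[261.3066835  210.        ]
 [259.50612441 246.        ]] [[317.22868368 210.        ]
 [314.47693828 251.        ]]
axis dir [ 0.2602 -0.9434  0.2055] heading -74.58 a point [0.493  0.2157 0.0786]
bore [[0.49006372 0.21593428 0.0953    ]]
[[259.85865081 182.        ]
 [260.44914139 225.        ]] [[298.75260214 182.        ]
 [297.8077206  225.        ]]
axis dir [-0.1807 -0.9835  0.0114] heading -100.41 a point [ 0.4995 -0.0905  0.013 ]
bobflat [[ 0.49041901 -0.14022198  0.033     ]]
```

```bash

python3 -c "
from h import *
t=snap('top'); s=snap('side')
def cen(f,x0,x1,y0,y1,th):
    g=cv2.imread(f,0)[y0:y1,x0:x1]; n,l,st,c=cv2.connectedComponentsWithStats((g>th).astype(np.uint8)); k=1+np.argmax(st[1:,4]); print(f,st[k],c[k]+[x0,y0]); return c[k]+[x0,y0]
m1=cen('pics/top0.png',246,264,207,221,120); m2=cen('pics/side0.png',246,268,214,229,120)
b1=cen('pics/top0.png',335,353,211,226,120); b2=cen('pics/side0.png',361,383,241,257,120)
print('master',tri([(t,m1),(s,m2)]),'bob',tri([(t,b1),(s,b2)]))
plan([.4986,.1924,.101],108.6,5)"
```

```text
pics/top0.png [ 2  1 14 13 98] [254.57142857 214.03061224]
pics/side0.png [  0   0  22  10 161] [257.03726708 218.11801242]
pics/top0.png [ 2  3 16  9 97] [344.15463918 218.34020619]
pics/side0.png [  0   0  22  13 179] [372.49162011 245.81564246]
master [0.49878822 0.18904554 0.11362899] bob [ 0.48348199 -0.17064427  0.05597667]
5 x [0.021 0.009 0.495] [0.    0.001 0.004]
```

jog_arm:
  targets:
    - [0.02, 0.01, 0.5, 0, 0, 0, 85]
    - [0.02, 0.01, 0.5, 0, 0, 0, 85]
    - [0.02, 0.01, 0.5, 0, 0, 0, 85]
    - [0.02, 0.01, 0.5, 0, 0, 0, 85]
    - [0.02, 0.01, 0.36, 0, 0, 0, 85]
    - [0, 0, 0, 0, 0, 0, 85]

```text
t: 4.35
tcp_pos: [0.4981, 0.1925, 0.103]
tcp_rot: [-0.0, 0.582, 0.813, -0.001]
wrist_force: [-0.8, 0.3, -0.6]
gripper_width: 0.0848
gripper_force: 0.0
```

```bash

python3 -c "
from h import *
keep(snap('wrist','w4.png'),'w4.pkl'); print(pose()[1]); plan([.4986,.1924,.101],108.6,1)"
```

```text
[0.49831999 0.19271776 0.10390374]
1 x [-0.013  0.006  0.097] [-0.007  0.002  0.028]
```

View pics/w4.png

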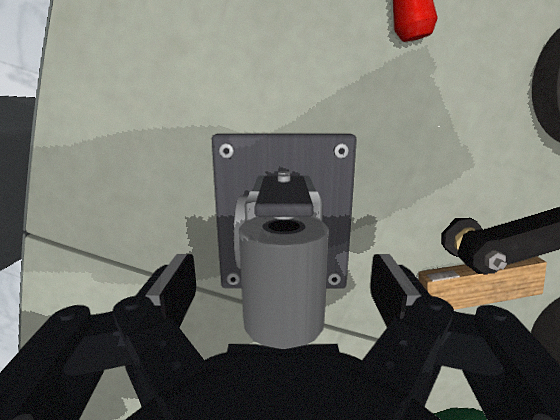

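The master (245–327, bore at (285,226)) stands midway between the pads (inner edges 193 and 372); screws at (226,151),(342,151),(334,280),(233,280). Close, then lift.

jog_arm:
  targets:
    - [0, 0, 0.08, 0, 0, 0, 36]
    - [0, 0, 0, 0, 0, 0, 36]
    - [0, 0, 0, 0, 0, 0, 36]
    - [0, 0, 0, 0, 0, 0, 36]
    - [0, 0, 0, 0, 0, 0, 36]
    - [0, 0, 0, 0, 0, 0, 36]
    - [0, 0, 0, 0, 0, 0, 36]
    - [0, 0, 0, 0, 0, 0, 36]
    - [0, 0, 0, 0, 0, 0, 36]
    - [0, 0, 0, 0, 0, 0, 36]
  squeeze: 40

```text
t: 5.23
tcp_pos: [0.4984, 0.193, 0.1024]
tcp_rot: [0.0, 0.582, 0.813, 0.0]
wrist_force: [-1.4, -1.7, 6.0]
gripper_width: 0.0391
gripper_force: 39.5
```

```bash

python3 -c "
from h import *
c=load('w4.pkl'); r=np.array([(226,151),(342,151),(334,280),(233,280)])
show(onz(c,r,.012)); print(onz(c,[(285,226)],.0953), pose()[1]); plan([.4986,.1924,.18],108.6,4)"
```

```text
centre [0.4991 0.1909 0.012 ] yaw y 18.58 yaw x 18.77 L 0.1004 0.0797
[[0.49092877 0.21623266 0.0953    ]] [0.49838562 0.19296027 0.1023516 ]
4 x [-0.005  0.    -0.647] [0.002 0.001 0.007]
```

```bash

python3 -c "
from h import *
plan([.4967,-.1035,.13],79.8,13,(tool(108.6),np.array([.4984,.193,.1824])))"
```

```text
13 x [-0.765 -0.075  0.134] [0.    0.    0.369]
```

jog_arm:
  targets:
    - [0, 0, -0.4, 0, 0, 0, 36]
    - [0, 0, -0.75, 0, 0, 0, 36]
    - [0, 0, -0.75, 0, 0, 0, 36]
    - [0, 0, -0.77, 0, 0, 0, 36]
    - [-0.765, -0.075, 0.134, 0, 0, 0.369, 36]
    - [-0.765, -0.075, 0.134, 0, 0, 0.369, 36]
    - [-0.765, -0.075, 0.134, 0, 0, 0.369, 36]
    - [-0.765, -0.075, 0.134, 0, 0, 0.369, 36]
    - [-0.765, -0.075, 0.134, 0, 0, 0.369, 36]
    - [-0.765, -0.075, 0.134, 0, 0, 0.369, 36]
    - [-0.765, -0.075, 0.134, 0, 0, 0.369, 36]
    - [-0.765, -0.075, 0.134, 0, 0, 0.369, 36]
    - [-0.765, -0.075, 0.134, 0, 0, 0.369, 36]
    - [-0.765, -0.075, 0.134, 0, 0, 0.369, 36]
    - [-0.765, -0.075, 0.134, 0, 0, 0.369, 36]
    - [-0.765, -0.075, 0.134, 0, 0, 0.369, 36]
    - [-0.765, -0.075, 0.134, 0, 0, 0.369, 36]
    - [0, 0, 0, 0, 0, 0, 36]

```text
t: 6.73
tcp_pos: [0.4954, -0.109, 0.1285]
tcp_rot: [-0.0, 0.769, 0.64, -0.002]
wrist_force: [-0.3, 0.0, -3.7]
gripper_width: 0.0385
gripper_force: 41.2
```

```bash

python3 -c "
from h import *
d=snap('wrist','w5.png');keep(d,'w5.pkl')
y=np.array([.1779,.984]);c=np.array([.4845,-.1714])
print(proj(d,[[*(c+y*k),.024] for k in(.033,.038,.1,.105)]))
plan([.4967,-.1035,.0405],79.8,5)"
```

```text
[[284.11764774 247.12181852]
 [284.09935721 241.39894472]
 [283.84672208 164.15720188]
 [283.8241397  157.40883499]]
5 x [ 0.021 -0.     0.589] [-0.004  0.003 -0.003]
```

View pics/w5.png

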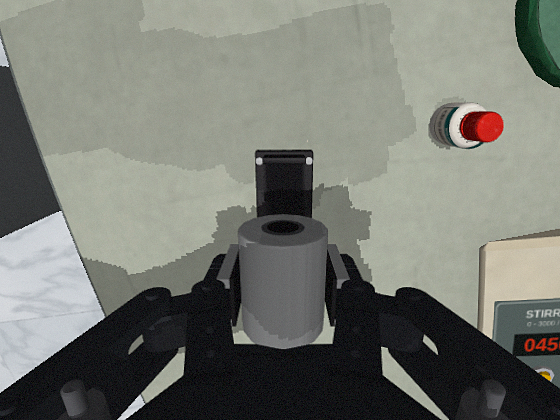

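Wrist view: master gripped (238–328, rows 215–345), the rest's far end below it with screws at (259,161),(309,161).

```bash

python3 -c "
from h import *
d=load('w5.pkl'); p=blobs(d,[(259,161),(309,161)],4); P=onz(d,p,.008); print(p,P)
a=load('w1.pkl'); print(onz(a,[[259.7, 99.0], [299.4, 99.0]],.008)); print(onz(d,[(284,226)],.0953-.0953+pose()[1][2]-.0071))"
```

```text
[[258.9342252  160.36622074]
 [308.40723982 160.00678733]] [[ 0.48300267 -0.06898743  0.008     ]
 [ 0.52153382 -0.07581865  0.008     ]]
[[ 0.48350883 -0.06892063  0.008     ]
 [ 0.5217897  -0.07568891  0.008     ]]
[[ 0.50016621 -0.08436778  0.12179876]]
```

jog_arm:
  targets:
    - [0.03, 0, 0.6, 0, 0, 0, 36]
    - [0.03, 0, 0.6, 0, 0, 0, 36]
    - [0.03, 0, 0.6, 0, 0, 0, 36]
    - [0.02, 0, 0.5, 0, 0, 0, 36]
    - [0, 0, 0.3, 0, 0, 0, 36]
    - [0, 0, 0.15, 0, 0, 0, 36]
    - [0, 0, 0.1, 0, 0, 0, 36]
    - [0, 0, 0, 0, 0, 0, 36]

```text
t: 7.45
tcp_pos: [0.4985, -0.1002, 0.0439]
tcp_rot: [-0.0, 0.766, 0.643, 0.0]
wrist_force: [-0.3, -0.3, -3.9]
gripper_width: 0.0391
gripper_force: 41.2
```

jog_arm:
  targets:
    - [-0.1, 0, 0.05, 0, 0, 0, 36]
    - [0, 0, 0.04, 0, 0, 0, 36]
    - [0, 0, 0.03, 0, 0, 0, 36]
    - [0, 0, 0, 0, 0, 0, 36]

```text
t: 7.78
tcp_pos: [0.498, -0.1038, 0.0408]
tcp_rot: [0.0, 0.766, 0.643, 0.0]
wrist_force: [-0.3, -0.8, -0.4]
gripper_width: 0.0391
gripper_force: 41.5
```

jog_arm:
  targets:
    - [0, 0, 0.015, 0, 0, 0, 36]
    - [0, 0, 0, 0, 0, 0, 36]
    - [0, 0, 0, 0, 0, 0, 60]
    - [0, 0, 0, 0, 0, 0, 60]
    - [0, 0, 0, 0, 0, 0, 60]
    - [0, 0, 0, 0, 0, 0, 60]
    - [0, 0, 0, 0, 0, 0, 60]
    - [0, 0, -0.4, 0, 0, 0, 60]
    - [0, 0, -0.8, 0, 0, 0, 70]
    - [0, 0, -0.8, 0, 0, 0, 80]

```text
t: 8.62
tcp_pos: [0.4971, -0.1031, 0.0999]
tcp_rot: [-0.001, 0.766, 0.643, -0.001]
wrist_force: [-0.1, -0.2, 0.1]
gripper_width: 0.0795
gripper_force: 0.0
```

```bash

python3 -c "
from h import *
plan([.4845,-.171,.13],79.8,4)"
```

```text
4 x [-0.575 -0.005 -0.251] [-0.006 -0.     0.009]
```

jog_arm:
  targets:
    - [-0.575, 0, -0.25, 0, 0, 0, 85]
    - [-0.575, 0, -0.25, 0, 0, 0, 85]
    - [-0.575, 0, -0.25, 0, 0, 0, 85]
    - [-0.55, 0, -0.25, 0, 0, 0, 85]
    - [0, 0, 0, 0, 0, 0, 85]

```text
t: 9.03
tcp_pos: [0.4855, -0.1744, 0.1309]
tcp_rot: [0.001, 0.767, 0.641, -0.0]
wrist_force: [-0.1, 0.1, -1.3]
gripper_width: 0.085
gripper_force: 0.0
```

```bash

python3 -c "
from h import *
d=snap('wrist','w6.png');keep(d,'w6.pkl')
plan([.4848,-.1696,.0400],79.8,5)"
```

```text
5 x [ 0.018 -0.01   0.602] [0.002 0.002 0.   ]
```

View pics/w6.png

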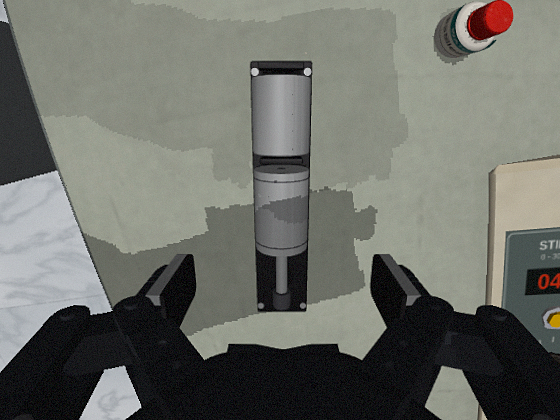

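Master lies in its place (252–310, rows 74–155); the bob's barrel spans rows 164–255, flat end centre near (282,171), screws (254,71),(307,71),(261,306),(302,306).

```bash

python3 -c "
from h import *
d=load('w6.pkl')
p=blobs(d,[(254,71),(307,71),(302,306),(261,306)],4); print(p.round(1).tolist()); show(onz(d,p,.008))
P=onz(d,[(281.5,171.5)],.033)[0]; v=P[:2]-[.4845,-.1714]; print(P, v@[.1771,.9842], v@[.9842,-.1771])
w=load('w1.pkl'); print('tri flat',tri([(d,(281.5,171.5)),(w,(279.2,173.1))]))
"
```

```text
[[255.1, 71.0], [304.3, 72.2], [302.7, 305.6], [260.5, 305.3]]
centre [ 0.4842 -0.1716  0.008 ] yaw y -9.93 yaw x -11.15 L 0.2016 0.038
[ 0.49026816 -0.14227702  0.033     ] 0.02968437680994151 0.0005193414508559641
tri flat [ 0.48761884 -0.15376226 -0.03546868]
```

jog_arm:
  targets:
    - [0.03, -0.01, 0.6, 0, 0, 0, 85]
    - [0.03, -0.01, 0.6, 0, 0, 0, 85]
    - [0.03, -0.01, 0.6, 0, 0, 0, 85]
    - [0.02, 0, 0.6, 0, 0, 0, 85]
    - [0.02, 0, 0.55, 0, 0, 0, 85]
    - [0, 0, 0, 0, 0, 0, 85]

```text
t: 9.58
tcp_pos: [0.4844, -0.1648, 0.0386]
tcp_rot: [-0.002, 0.766, 0.643, -0.001]
wrist_force: [-0.4, 0.5, 0.1]
gripper_width: 0.0854
gripper_force: 0.0
```

jog_arm:
  targets:
    - [-0.18, -0.01, -0.06, 0, 0, 0, 85]
    - [0, 0, 0, 0, 0, 0, 85]

```text
t: 9.75
tcp_pos: [0.4846, -0.1725, 0.0438]
tcp_rot: [0.0, 0.766, 0.643, -0.0]
wrist_force: [-0.5, -0.1, 0.6]
gripper_width: 0.0851
gripper_force: 0.0
```

jog_arm:
  targets:
    - [0.05, 0, 0.09, 0, 0, 0, 36]
    - [0, 0, 0, 0, 0, 0, 36]
    - [0, 0, 0, 0, 0, 0, 36]
    - [0, 0, 0, 0, 0, 0, 36]
    - [0, 0, 0, 0, 0, 0, 36]
    - [0, 0, 0, 0, 0, 0, 36]
    - [0, 0, 0, 0, 0, 0, 36]
    - [0, 0, 0, 0, 0, 0, 36]
    - [0, 0, 0, 0, 0, 0, 36]
    - [0, 0, 0, 0, 0, 0, 36]
  squeeze: 45

```text
t: 10.58
tcp_pos: [0.4851, -0.1704, 0.0411]
tcp_rot: [0.0, 0.766, 0.643, 0.0]
wrist_force: [-1.1, 0.4, 5.7]
gripper_width: 0.0386
gripper_force: 44.5
```

```bash

python3 -c "
from h import *
s=sensors.read_state();print(s['tcp_pos'],s['wrist_force'],s['gripper_force'])
y=np.array([-np.sin(np.radians(18.65)),np.cos(np.radians(18.65))])
R0,p0=pose(); p0=p0+[0,0,.11]
T=np.array([.499,.191])-y*.012
plan([*T,.16],108.65,13,(R0,p0)); print(T)"
```

```text
[ 0.48513354 -0.17039386  0.04114681] [-1.06437272  0.37296297  5.70544882] 44.45197641849518
13 x [ 0.903  0.097 -0.023] [ 0.001  0.    -0.367]
[0.50283744 0.17963012]
```

jog_arm:
  targets:
    - [0, 0, -0.4, 0, 0, 0, 36]
    - [0, 0, -0.9, 0, 0, 0, 36]
    - [0, 0, -0.9, 0, 0, 0, 36]
    - [0, 0, -0.9, 0, 0, 0, 36]
    - [0, 0, -0.57, 0, 0, 0, 36]
    - [0.9, 0.1, -0.02, 0, 0, -0.367, 36]
    - [0.9, 0.1, -0.02, 0, 0, -0.367, 36]
    - [0.9, 0.1, -0.02, 0, 0, -0.367, 36]
    - [0.9, 0.1, -0.02, 0, 0, -0.367, 36]
    - [0.9, 0.1, -0.02, 0, 0, -0.367, 36]
    - [0.9, 0.1, -0.02, 0, 0, -0.367, 36]
    - [0.9, 0.1, -0.02, 0, 0, -0.367, 36]
    - [0.9, 0.1, -0.02, 0, 0, -0.367, 36]
    - [0.9, 0.1, -0.02, 0, 0, -0.367, 36]
    - [0.9, 0.1, -0.02, 0, 0, -0.367, 36]
    - [0.9, 0.1, -0.02, 0, 0, -0.367, 36]
    - [0.9, 0.1, -0.02, 0, 0, -0.367, 36]
    - [0.9, 0.1, -0.02, 0, 0, -0.367, 36]
    - [0, 0, 0, 0, 0, 0, 36]

```text
t: 12.17
tcp_pos: [0.5022, 0.1852, 0.1588]
tcp_rot: [-0.001, 0.58, 0.815, 0.002]
wrist_force: [0.5, 0.9, -2.3]
gripper_width: 0.0388
gripper_force: 46.4
```

```bash

python3 -c "
from h import *
d=snap('wrist','w7.png');keep(d,'w7.pkl'); print(pose()[1])
y=np.array([-np.sin(np.radians(18.65)),np.cos(np.radians(18.65))]); T=np.array([.499,.191])-y*.010
plan([*T,.112],108.65,4)"
```

```text
[0.50273223 0.18210336 0.15850459]
4 x [-0.004 -0.006  0.388] [ 0.001 -0.005  0.012]
```

View pics/w7.png

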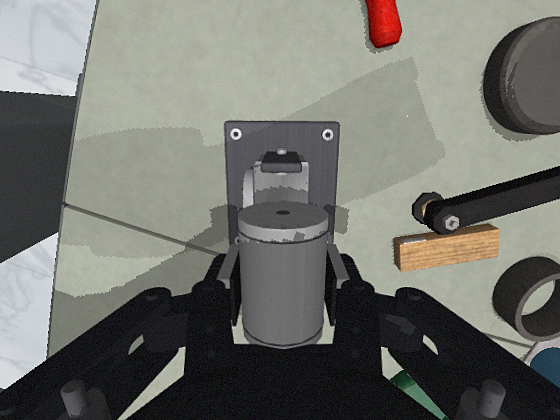

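Bob gripped and aligned with the gauge; flat end centre at (283,213), bracket at (282,163), screws (236,134),(328,134).

```bash

python3 -c "
from h import *
d=load('w7.pkl'); p=pose()[1]; print(p)
y=np.array([-np.sin(np.radians(18.65)),np.cos(np.radians(18.65))]);x=np.array([y[1],-y[0]])
E=onz(d,[(283,213)],d['c'][2]-(.3770-.256)-.0080+.002)[0]  
E=onz(d,[(283,213)],p[2]-.008)[0]
for q in (E[:2],p[:2]): v=q-[.499,.191]; print(v@x,v@y)
P=onz(d,[(236,134),(328,134)],.012).mean(0); v=P[:2]-[.499,.191]; print(v@x,v@y)"
```

```text
[0.50273223 0.18210336 0.15850459]
0.0009262772804452075 0.024102348199552637
0.0006912308458009182 -0.009622990304203273
0.00017732310991472322 0.050525851970695076
```

jog_arm:
  targets:
    - [0, 0, 0.4, 0, 0, 0, 36]
    - [0, 0, 0.4, 0, 0, 0, 36]
    - [0, 0, 0.4, 0, 0, 0, 36]
    - [0, 0, 0.3, 0, 0, 0, 36]
    - [0, 0, 0, 0, 0, 0, 36]
    - [0, 0, 0, 0, 0, 0, 36]

```text
t: 12.72
tcp_pos: [0.5036, 0.178, 0.1131]
tcp_rot: [-0.0, 0.584, 0.812, -0.001]
wrist_force: [-0.2, 0.2, -3.9]
gripper_width: 0.0389
gripper_force: 46.3
```

jog_arm:
  targets:
    - [0, 0, 0.12, 0, 0, 0, 36]
    - [0.1, 0, 0.12, 0, 0, 0, 36]
    - [0.1, 0, 0, 0, 0, 0, 36]
    - [0.03, 0, 0, 0, 0, 0, 36]
    - [0, 0, 0, 0, 0, 0, 36]
    - [0, 0, 0, 0, 0, 0, 36]

```text
t: 13.22
tcp_pos: [0.5017, 0.1856, 0.1064]
tcp_rot: [0.0, 0.583, 0.812, 0.0]
wrist_force: [0.7, 0.8, -2.6]
gripper_width: 0.0389
gripper_force: 46.3
```

```bash
cat > st.py <<'E'
from h import *
s=sensors.read_state();R0,p=pose()
y=np.array([-np.sin(np.radians(18.65)),np.cos(np.radians(18.65))]);x=np.array([y[1],-y[0]])
v=p[:2]-[.499,.191]; f=np.array(s['wrist_force']); print('x,y,z',v@x,v@y,p[2],'F',f[:2]@x,f[:2]@y,f[2],'grip',s['gripper_force'],s['t'])
E
python3 st.py
```

```text
x,y,z 0.0008254846918141763 -0.005995926865937517 0.10643427769251614 F 0.8805335334019548 0.4990063550431332 -2.623969501601004 grip 46.333163380622864 13.2167
```

jog_arm:
  targets:
    - [0.025, 0, 0, 0, 0, 0, 36]
    - [0.025, 0, 0, 0, 0, 0, 36]
    - [0.025, 0, 0, 0, 0, 0, 36]
    - [0, 0, 0, 0, 0, 0, 36]
    - [0, 0, 0, 0, 0, 0, 36]

```text
t: 13.63
tcp_pos: [0.5009, 0.1874, 0.1062]
tcp_rot: [-0.0, 0.583, 0.812, 0.0]
wrist_force: [-0.2, 0.6, -3.1]
gripper_width: 0.0384
gripper_force: 46.3
```

```bash
python3 st.py
```

```text
x,y,z 0.0006665722323888452 -0.004045427112289656 0.10619376217943499 F -0.014686737921947718 0.5855576988573212 -3.086262961383143 grip 46.33322238922119 13.6333
```

jog_arm:
  targets:
    - [0.02, 0, 0, 0, 0, 0, 36]
    - [0.02, 0, 0, 0, 0, 0, 36]
    - [0.02, 0, 0, 0, 0, 0, 36]
    - [0, 0, 0, 0, 0, 0, 36]
    - [0, 0, 0, 0, 0, 0, 36]

```text
t: 14.05
tcp_pos: [0.5003, 0.1891, 0.1062]
tcp_rot: [-0.0, 0.583, 0.812, 0.0]
wrist_force: [-0.2, 0.1, -2.4]
gripper_width: 0.0385
gripper_force: 46.3
```

```bash
python3 st.py
```

```text
x,y,z 0.0006364183708695863 -0.0022290483779142923 0.10617416314924484 F -0.12337855263431274 0.15105616641074943 -2.411783545189466 grip 46.33292019367218 14.05
```

jog_arm:
  targets:
    - [0.02, 0, 0, 0, 0, 0, 36]
    - [0.02, 0, 0, 0, 0, 0, 36]
    - [0.015, 0, 0, 0, 0, 0, 36]
    - [0, 0, 0, 0, 0, 0, 36]
    - [0, 0, 0, 0, 0, 0, 36]

```text
t: 14.47
tcp_pos: [0.4998, 0.1907, 0.1062]
tcp_rot: [-0.0, 0.583, 0.812, 0.0]
wrist_force: [0.6, 0.2, -2.8]
gripper_width: 0.0385
gripper_force: 46.3
```

```bash
python3 st.py
```

```text
x,y,z 0.0006544248716516012 -0.0005680850151668245 0.10616447211730248 F 0.6649084071517279 -0.006828773948425876 -2.8129138795233692 grip 46.33319020271301 14.4667
```

jog_arm:
  targets:
    - [0.02, 0, 0, 0, 0, 0, 36]
    - [0.015, 0, 0, 0, 0, 0, 36]
    - [0.015, 0, 0, 0, 0, 0, 36]
    - [0, 0, 0, 0, 0, 0, 36]
    - [0, 0, 0, 0, 0, 0, 36]

```text
t: 14.88
tcp_pos: [0.4994, 0.1918, 0.1061]
tcp_rot: [0.0, 0.583, 0.812, -0.0]
wrist_force: [0.3, -2.3, -3.4]
gripper_width: 0.0391
gripper_force: 46.3
```

```bash
python3 st.py
```

```text
x,y,z 0.0006191884555146522 0.0006135008801603354 0.10614870420709215 F -0.45675050239721204 -2.2712843633184416 -3.4220973555654015 grip 46.333311796188354 14.8833
```

jog_arm:
  targets:
    - [0, 0, 0.02, 0, 0, 0, 36]
    - [0, 0, 0.02, 0, 0, 0, 36]
    - [0, 0, 0.02, 0, 0, 0, 36]
    - [0, 0, 0.01, 0, 0, 0, 36]
    - [0, 0, 0, 0, 0, 0, 36]
    - [0, 0, 0, 0, 0, 0, 36]

```text
t: 15.38
tcp_pos: [0.4994, 0.1918, 0.1041]
tcp_rot: [0.0, 0.583, 0.812, -0.0]
wrist_force: [0.6, -3.1, -1.7]
gripper_width: 0.0389
gripper_force: 46.8
```

```bash
python3 st.py
```

```text
x,y,z 0.00061410076211412 0.0006343151646678512 0.10408293964792459 F -0.4565177343809891 -3.1495836595737505 -1.7334073532622125 grip 46.76890432834625 15.3833
```

jog_arm:
  targets:
    - [0, 0, 0.02, 0, 0, 0, 36]
    - [0, 0, 0.01, 0, 0, 0, 36]
    - [0, 0, 0, 0, 0, 0, 36]
    - [0, 0, 0, 0, 0, 0, 36]

```text
t: 15.72
tcp_pos: [0.4994, 0.1918, 0.1039]
tcp_rot: [0.0, 0.583, 0.812, 0.0]
wrist_force: [-2.1, -5.4, 10.3]
gripper_width: 0.0389
gripper_force: 47.8
```

```bash
python3 st.py
```

```text
x,y,z 0.0006207363789578681 0.0006261820116711314 0.10387683921403638 F -3.6937705739303466 -4.467366372469712 10.270354498224556 grip 47.763354778289795 15.7167
```

jog_arm:
  targets:
    - [0, -0.01, 0, 0, 0, 0, 36]
    - [0, 0, 0, 0, 0, 0, 36]
    - [0, 0, 0, 0, 0, 0, 36]

```text
t: 15.97
tcp_pos: [0.4994, 0.1918, 0.1039]
tcp_rot: [0.0, 0.583, 0.812, 0.0]
wrist_force: [-0.8, -4.5, 8.6]
gripper_width: 0.0383
gripper_force: 47.4
```

```bash
python3 st.py
```

```text
x,y,z 0.0005886751804675532 0.0006049097526417694 0.10388038948951636 F -2.2149881898941213 -3.9620770118540882 8.63377788538538 grip 47.432781457901 15.9667
```

jog_arm:
  targets:
    - [0, -0.013, 0.012, 0, 0, 0, 36]
    - [0, 0, 0, 0, 0, 0, 36]
    - [0, 0, 0, 0, 0, 0, 36]

```text
t: 16.22
tcp_pos: [0.4992, 0.1917, 0.1037]
tcp_rot: [0.001, 0.583, 0.812, 0.0]
wrist_force: [-0.9, -4.2, 10.1]
gripper_width: 0.0387
gripper_force: 47.8
```

```bash
python3 st.py
```

```text
x,y,z 0.00042161989755028803 0.0006117514589626996 0.10370250383537567 F -2.1950326746016304 -3.6401426155032484 10.136491719508623 grip 47.77647256851196 16.2167
```

jog_arm:
  targets:
    - [0, -0.015, 0, 0, 0, 0, 36]
    - [0, 0, 0, 0, 0, 0, 36]
    - [0, 0, 0, 0, 0, 0, 36]

```text
t: 16.47
tcp_pos: [0.499, 0.1917, 0.1035]
tcp_rot: [0.001, 0.584, 0.812, 0.001]
wrist_force: [0.8, -3.8, 7.5]
gripper_width: 0.039
gripper_force: 47.1
```

```bash
python3 st.py
```

```text
x,y,z 0.000193781327307103 0.0006237911022513609 0.1035208851493466 F -0.4433979143188467 -3.9010432981669916 7.485189056362727 grip 47.11235761642456 16.4667
```

jog_arm:
  targets:
    - [0, -0.012, 0.012, 0, 0, 0, 36]
    - [0, 0, 0, 0, 0, 0, 36]
    - [0, 0, 0, 0, 0, 0, 36]

```text
t: 16.72
tcp_pos: [0.4989, 0.1916, 0.1034]
tcp_rot: [0.001, 0.584, 0.812, 0.001]
wrist_force: [0.5, -3.5, 10.0]
gripper_width: 0.0385
gripper_force: 47.7
```

```bash
python3 st.py
```

```text
x,y,z 9.700877092738138e-05 0.0006429349668939232 0.10340033889574066 F -0.6341679761012736 -3.5081458400625687 9.956874032185763 grip 47.660619020462036 16.7167
```

jog_arm:
  targets:
    - [0, -0.015, 0, 0, 0, 0, 36]
    - [0, 0, 0, 0, 0, 0, 36]
    - [0, 0, 0, 0, 0, 0, 36]

```text
t: 16.97
tcp_pos: [0.4989, 0.1917, 0.1034]
tcp_rot: [0.001, 0.584, 0.812, 0.001]
wrist_force: [1.9, -3.5, 7.2]
gripper_width: 0.0387
gripper_force: 47.3
```

```bash
python3 st.py
```

```text
x,y,z 9.038633123847061e-05 0.0006620475300400172 0.10344251784374794 F 0.6578698187617866 -3.923822431704541 7.177114682898354 grip 47.293859124183655 16.9667
```

jog_arm:
  targets:
    - [0, -0.015, 0.005, 0, 0, 0, 36]
    - [0, 0, 0, 0, 0, 0, 36]
    - [0, 0, 0, 0, 0, 0, 36]

```text
t: 17.22
tcp_pos: [0.4988, 0.1916, 0.1034]
tcp_rot: [0.001, 0.584, 0.812, 0.002]
wrist_force: [3.4, -3.0, 8.4]
gripper_width: 0.0387
gripper_force: 47.4
```

```bash
python3 st.py
```

```text
x,y,z 2.3138820007925705e-05 0.0006170531605772281 0.1034025063857097 F 2.295432893227046 -3.9831107428787025 8.361677807488768 grip 47.421555519104004 17.2167
```

jog_arm:
  targets:
    - [0, 0.012, 0, 0, 0, 0, 36]
    - [0, 0, 0, 0, 0, 0, 48]
    - [0, 0, 0, 0, 0, 0, 48]
    - [0, 0, 0, 0, 0, 0, 48]
    - [0, 0, 0, 0, 0, 0, 48]
    - [0, 0, 0, 0, 0, 0, 48]

```text
t: 17.72
tcp_pos: [0.4972, 0.1916, 0.1022]
tcp_rot: [-0.0, 0.583, 0.812, -0.0]
wrist_force: [-0.2, -0.6, -0.6]
gripper_width: 0.0478
gripper_force: 0.0
```

```bash
python3 st.py
```

```text
x,y,z -0.0015421352023237175 0.0011253267081623255 0.10215969903685694 F -0.36567775743883313 -0.4809011367354568 -0.5968084350676446 grip 0.0 17.7167
```

jog_arm:
  targets:
    - [0, 0, -0.03, 0, 0, 0, 48]
    - [0, 0, 0, 0, 0, 0, 36]
    - [0, 0, 0, 0, 0, 0, 36]
    - [0, 0, 0, 0, 0, 0, 36]
    - [0, 0, 0, 0, 0, 0, 36]
    - [0, 0, 0, 0, 0, 0, 36]
    - [0, 0, 0, 0, 0, 0, 36]
    - [0, 0, 0, 0, 0, 0, 36]

```text
t: 18.38
tcp_pos: [0.4986, 0.1919, 0.1038]
tcp_rot: [0.001, 0.583, 0.812, 0.001]
wrist_force: [5.0, 1.7, 5.3]
gripper_width: 0.0384
gripper_force: 44.9
```

```bash
python3 st.py
```

```text
x,y,z -6.25285932219167e-05 0.0010212722467890353 0.10379991253594478 F 5.261731708044388 -0.005385754210317506 5.307041942402199 grip 44.87174391746521 18.3833
```

jog_arm:
  targets:
    - [0.005, 0.02, 0, 0, 0, 0, 36]
    - [0.005, 0.02, 0, 0, 0, 0, 36]
    - [0, 0, 0, 0, 0, 0, 36]
    - [0, 0, 0, 0, 0, 0, 36]

```text
t: 18.72
tcp_pos: [0.4987, 0.192, 0.1037]
tcp_rot: [0.0, 0.583, 0.812, 0.0]
wrist_force: [0.6, 0.0, 9.7]
gripper_width: 0.0385
gripper_force: 45.6
```

```bash
python3 st.py
```

```text
x,y,z -2.3712232511055717e-06 0.0010537598327380344 0.1037464108002511 F 0.6230631010827847 -0.1849813535242263 9.74057158616848 grip 45.56273102760315 18.7167
```

jog_arm:
  targets:
    - [0.015, 0, 0, 0, 0, 0, 36]
    - [0.015, 0, 0.005, 0, 0, 0, 36]
    - [0, 0, 0, 0, 0, 0, 36]
    - [0, 0, 0, 0, 0, 0, 36]

```text
t: 19.05
tcp_pos: [0.4987, 0.192, 0.1037]
tcp_rot: [0.001, 0.584, 0.812, -0.0]
wrist_force: [2.1, -2.7, 12.7]
gripper_width: 0.0385
gripper_force: 45.8
```

```bash
python3 st.py
```

```text
x,y,z 7.347921854565444e-06 0.0010926336491968844 0.10373703006615671 F 1.1598893971943702 -3.2568413693004827 12.656206280363309 grip 45.761656165122986 19.05
```

jog_arm:
  targets:
    - [0.015, 0, 0, 0, 0, 0, 36]
    - [0.015, 0, -0.005, 0, 0, 0, 36]
    - [0, 0, 0, 0, 0, 0, 36]
    - [0, 0, 0, 0, 0, 0, 36]
    - [0, 0, 0, 0, 0, 0, 36]

```text
t: 19.47
tcp_pos: [0.4986, 0.1921, 0.1037]
tcp_rot: [0.001, 0.584, 0.812, -0.0]
wrist_force: [3.1, -6.1, 10.6]
gripper_width: 0.0388
gripper_force: 45.5
```

```bash
python3 st.py; python3 -c "
from h import *
t=snap('top');s=snap('side');w=snap('wrist')
W=cv2.resize(w['frame'][120:370,190:380],(380,500),interpolation=2)
S=cv2.resize(s['frame'][205:280,225:420],(420,250),interpolation=2); T=cv2.resize(t['frame'][190:250,225:385],(420,250),interpolation=2)
cv2.imwrite('pics/fin.png',np.hstack([W,np.vstack([S,T])])[:,:,::-1])"
```

```text
x,y,z -1.0405348332115762e-05 0.0011256295275445865 0.10373611860279307 F 1.000503786101777 -6.729552647968021 10.550137455123942 grip 45.52960395812988 19.4667
```

View pics/fin.png

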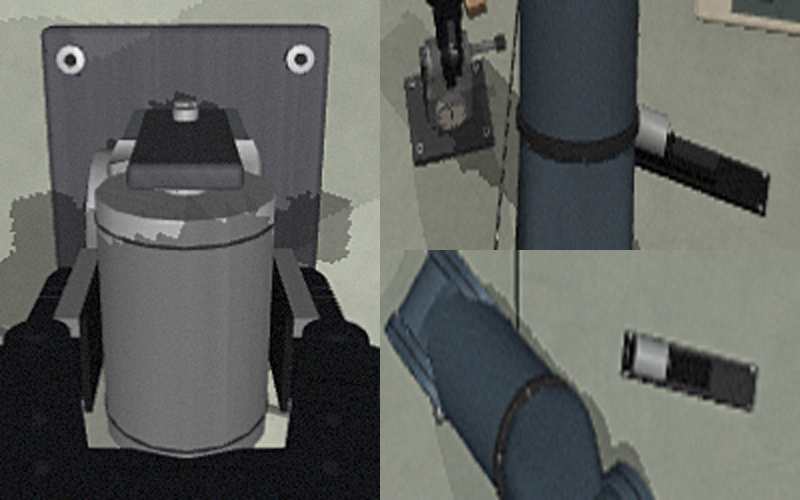

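Final view: bob's flat end right at the stop button (185,185 in the crop), the barrel in the V between the pads; master in its place in the rest. Forces: about 10.5 N down, 6.7 N against the stop, about 1 N sideways.

```bash
python3 -c "
from h import *
print(hand_in())"
```

```text
the job is handed in; nothing more can be done
None
```

The master is back in its place in the rest. The bob lies in the V with its flat end against the stop, gripped and pressed down with about 10.5 N, and the job was handed in at about 19.5 s; I did not read the dial itself, so seating is judged from the wrist forces and camera views.

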